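Unclamp the clipper case and hold it up level

TASK

I want to wipe out the socket under the tall aluminium clipper case. Swing the clamp lever of its block fully open, then lift the case out of the block and finish still holding it in the air, steady, upright and about 12 cm or more above where it sat, with the lever left open. Never let the case tip over, and leave the short jar clamped in its own block and everything else on the shelf where it is.

Things in the scene. Friction and masses are not known exactly. Their poses are not given: they have to be found in the camera images.
- case: Tall aluminium cylinder 44 mm across, 88 mm high, upright in its block's pocket, underside 18 mm above the shelf; origin at centre of underside, z up. Top 27 mm is a flip lid, fixed shut. Its foot is a dark disc 72 mm across, 8 mm thick, held down by the lever. Hinge barrel (+x side, 5 mm out) and thumb tab (-x side, 4 mm out) sit 57 to 69 mm above the underside; y sides smooth. 0.15 to 0.31 kg
- case_block: Grey socket block fixed to the shelf, 120 x 110 x 30 mm (x, y, z), origin at the centre of its underside, in its top a central round pocket 77 mm across, 12 mm deep. Lever pivot pin at (-46, -43) mm. Turned up to 0.3 rad; stands left or right. Holds the tall case
- case_lever (a joint): Flat steel lever on the case block's top, turning level about a vertical pin. Rad: 0 = shut, bar along the block's +y, tongue over the case's foot, locking it in; grows as it swings counter-clockwise from above, away from the pocket, out over the block's -x side, to the stop at 1.5. Starts at 0 to 0.1; light friction (0.6 N at the peg), stays where left
- case_lever_peg (a point): Upright round peg, the handle at the free end of the case block's lever: 14 mm across, rising from 31 mm to 83 mm above the shelf, 110 mm from the pivot pin. The point lies on the peg's axis, 70 mm above the shelf; it moves with the lever
- case_lever_hinge (a point): Point on the vertical pivot axis of the case block's lever, 70 mm above the shelf (the same height as the peg point)
- jar: Short aluminium jar, 48 mm high, 47 mm across its screw lid, on a dark foot disc like the case's; stands in the other block, to be left alone. Origin at the centre of its underside
- jar_block: Grey socket block fixed to the shelf, 120 x 110 x 30 mm (x, y, z), origin at the centre of its underside, in its top a central round pocket 77 mm across, 12 mm deep. Lever pivot pin at (-46, -43) mm. Turned up to 0.3 rad; stands left or right. Same as the case's block, but holds the short jar
- jar_lever (a joint): Flat steel lever on the jar block's top, turning level about a vertical pin. Rad: 0 = shut, bar along the block's +y, tongue over the jar's foot, locking it in; grows as it swings counter-clockwise from above, away from the pocket, out over the block's -x side, to the stop at 1.5. Starts at 0 to 0.1; light friction (0.6 N at the peg), stays where left
- trimmer: Red trimmer lying on the shelf, 155 x 38 x 34 mm, origin under its middle, long axis x; leave alone
- comb: Wooden comb lying flat, 180 x 40 x 7 mm, origin under its middle, long axis x; leave alone
- hair_clip: Steel hair clip lying flat, 75 x 12 x 10 mm, origin under its middle, long axis x; leave alone
- oil_bottle: Small white oil bottle standing upright, 32 mm across, 85 mm high, origin at the centre of its underside; leave alone
- brush: Small wooden-handled cleaning brush lying flat, 160 mm long along x and under 40 mm high; leave alone
Things that resemble listed ones, but are neither listed nor needed, are in the scene too. Leave any blue, purple or turquoise look-alike of the case alone.

How it is judged:
On the way, in this order (a step that is already met when the one before it is completed fails the run):
1. the clamp lever of the case's block is swung out (past 1.3 rad) while the case still sits in its pocket (value of joint case_lever above 1.3 rad and z of case in the frame of case_block below 0.024 m), for 0.2 s.
2. the case is lifted clear of its block, upright (z of case in the frame of case_block above 0.06 m and angle between case's own z axis and vertical below 0.15 rad), for 0.2 s.
At the end, for the whole second after the job is handed in: Case lever past 1.3 rad; case held by the fingers alone (touching no block, jar or bystander), at least 110 mm above its seat, within 0.12 rad of upright, slower than 30 mm/s and 0.2 rad/s; jar upright in its block, its lever under 0.3 rad (value of joint case_lever above 1.3 rad and value of joint jar_lever below 0.3 rad and z of case in the frame of case_block above 0.128 m and angle between case's own z axis and vertical below 0.12 rad and linear speed of case below 0.03 m/s and angular speed of case below 0.2 rad/s and contact force between the fingers and case above 1 N and contact force between case and case_block below 0.2 N and contact force between case and jar_block below 0.2 N and contact force between case and jar below 0.2 N and contact force between case and trimmer below 0.2 N and contact force between case and comb below 0.2 N and contact force between case and hair_clip below 0.2 N and contact force between case and oil_bottle below 0.2 N and contact force between case and brush below 0.2 N and z of jar in the frame of jar_block below 0.024 m and angle between jar's own z axis and vertical below 0.1 rad); the arm keeps its last pose, push and grip.
It fails at once if the case is tipped by more than 0.4 rad (angle between case's own z axis and vertical above 0.4 rad).
It fails at once if the jar's lever is opened (past 0.4 rad) or the jar is moved by more than 20 mm (value of joint jar_lever above 0.4 rad or distance of jar from where it was at the start of the episode above 0.02 m).
It fails at once if another thing on the shelf is moved by more than 30 mm (distance of any of trimmer, comb, hair_clip, oil_bottle, brush from where it was at the start of the episode above 0.03 m).
It also fails if it takes over 51 s, if anything falls off the work surface, if the arm or the gripper's body presses on something with over 40 N, if the wrist force passes 120 N, or if a joint passes its speed limit or range.

ROBOT

A 6-joint arm with a two-finger parallel gripper is mounted at the origin on the work surface. World frame = base frame: x ahead of the robot, y to its left, z up, the work surface at z = 0. Lengths are in m, angles in rad, forces in N, time in s.
With the tool pointing down it reaches from about 0.275 to 0.725 m from the base axis. Payload 5.6 kg.
Tool frame: the origin (TCP) lies at the very end of the fingers, on their centre line; the grasp point (between the pads) lies 19 mm behind it; x points along the fingers, y is the direction in which the jaws open and shut, and the axes are right-handed (so a half turn about x gives the same grasp; the last joint's range is limited). The gripper opens to 85 mm and grips with 20 to 120 N. Pads are 22 mm wide; open, the fingers measure 114 mm over their backs; the gripper's body (76 mm by 85 mm) begins 54 mm behind the grasp point. The pads swing forward as they close: fully open they stand 13 mm farther back than shut.
Start: joints at [1.591, 0.255, 0.108, 0, -1.424, -0.285], TCP at [0.144, 0.531, 0.231] pointing down, gripper open.
Joint ranges: [-2.95, 2.95], [-1.21, 1.97], [-1.09, 1.5], [-2.87, 1.71], [-2.94, -0.07], [-3.05, 3.05]. Speed limits (rad/s): [2.57, 2.57, 3.14, 3.14, 3.14, 3.14].

INTERFACE

Orientations are given as a unit quaternion [w, x, y, z].
In Python, from bench import robot gives the robot as it stands. Calls block until the motion is done:
- robot.move_pose(position, orientation): joint-space move of the TCP to a pose.
- robot.move_l(position, velocity=0.15, orientation=None, f_stop=None): straight line of the TCP; orientation=None keeps the orientation; velocity is the mean speed in m/s. With f_stop (N) it stops when the force on the tool has changed by that much, and returns True; else False.
- robot.move_j(angles): joint-space move.
- robot.move_gripper(opening, effort=None): finger opening in m; effort is the grip in N (None keeps the last); returns when the fingers have stopped.
- robot.hold(seconds).
- robot.solve_ik(position, orientation): joint angles nearest the present ones, or None.
- robot.sense(): the state.
- robot.snapshot(name): name is "scene" or "top" or "wrist"; returns (picture, depth): 480x640x3 uint8, red, green, blue; 480x640 float32, m along the optical axis (not along the pixel's ray), 0 where there is no reading.
- robot.get_calibration(name): a dict with "fx", "fy", "cx", "cy" (pixels), "position" and "attitude" of the camera in the world. Camera axes: x right, y up, looking along -z (the intrinsics and any distortion apply to the point x, -y, -z); pixel columns grow to the right and rows downward; lengths in m; the calibration is good to about 2 mm. A picture is of the moment at which its call begins: read the wrist's pose just before it. get_calibration takes no time and is no camera call; for the wrist camera it gives the pose at the moment of the call.
A pose or a line that the arm cannot do raises robot.MotionError and nothing moves.
- robot.job_done(): hands the job in, once; it reports no verdict.
Trained networks look in the newest picture that a camera, given by its name, has taken for a name from the list of things; names that differ only in an ending like _2 or _b are one class to them, and where a whole thing is asked for, a point or a joint stands for the part that bears it (a point fixed in the world has none). Each returns a list of dicts, best first, with "confidence" (0 to 1); they miss things now and then, are a little off and sometimes report something else, mostly with a low value. They report only what shows in the picture. A call takes as long as a camera call. They do not tell look-alikes from the thing itself.
- robot.trace(name, camera): "region" (480x640 bool, what is visible of it) and "at" ([row, column] in pixels, amid what is visible of it).
The state is a dict: "clock": time; "q": joint angles; "qd": joint speeds; "tau": joint torques, N m; "tcp_pos": TCP position; "orientation": TCP orientation; "wrist_force": force on the tool from outside, world axes, zero at the start; "ft_torque": the same for the moment, N m; "grip_width": finger opening in m.
Only numpy, scipy, OpenCV 4.12 (cv2) and the standard library are available. Lean on these libraries where they do the work, as an engineer would, in place of code of your own. Each camera call takes 0.05 s, during which the arm holds its last target.

## Working session

There is one attempt and no reset: what is moved stays moved. The work goes in short steps, each a Python script; the robot and the scene stay as the last script left them, time stands still between calls to the robot, and variables do not carry over. Pictures are saved under pics/ and viewed, and the job is handed in when it is done.

```bash
mkdir -p pics; ls
python3 - <<'E'
from bench import robot
import cv2
for n in ["scene","top","wrist"]:
    p,d=robot.snapshot(n); cv2.imwrite(f"pics/{n}0.png",p[:,:,::-1])
    c=robot.get_calibration(n); print(n,c)
print(robot.sense())
E
```

```text
pics
scene {'fx': 471.93681623124263, 'fy': 471.93681623124263, 'cx': 321.1659243357788, 'cy': 234.0382063054888, 'position': array([0.99787831, 0.4783188 , 0.69176748]), 'attitude': array([0.36639899, 0.15666124, 0.37429653, 0.8373238 ])}
top {'fx': 573.7964593815606, 'fy': 573.7964593815606, 'cx': 319.32600508725426, 'cy': 242.59411983610337, 'position': array([ 0.3620446 , -0.01500072,  1.41012106]), 'attitude': array([ 0.71041919,  0.04223061, -0.03826292, -0.70146782])}
wrist {'fx': 374.0010732662189, 'fy': 374.0010732662189, 'cx': 308.033935996957, 'cy': 243.40157401872455, 'position': array([0.21850461, 0.50965768, 0.37292516]), 'attitude': array([-0.60017691,  0.09465894, -0.12207579,  0.78480881])}
{'clock': 0.15, 'q': array([ 1.59058913e+00,  2.55611096e-01,  1.07276357e-01, -4.02683392e-04,
       -1.42393678e+00, -2.84605680e-01]), 'qd': array([ 6.56876601e-05, -2.34744352e-03,  3.75570553e-03,  2.41663312e-03,
       -8.01051885e-04, -4.62545418e-04]), 'tau': array([-1.32498648e-03, -3.86940157e+01,  2.38081706e+01,  5.36684230e+00,
       -4.57518763e-03,  1.75234003e-06]), 'tcp_pos': array([0.14378537, 0.53045699, 0.23058607]), 'orientation': array([ 0.09283601, -0.70085443,  0.09390977,  0.70097467]), 'wrist_force': array([ 0.02577374, -0.04881642,  0.84360984]), 'ft_torque': array([ 0.00306624, -0.00762753, -0.02476227]), 'grip_width': 0.08564831428168719}
```

View pics/scene0.png

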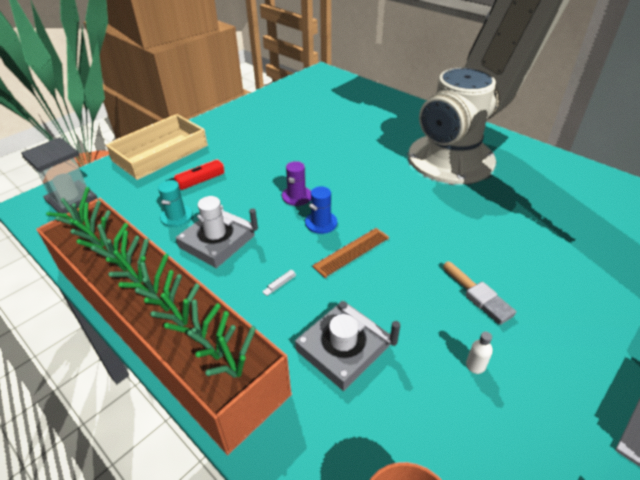

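View pics/top0.png

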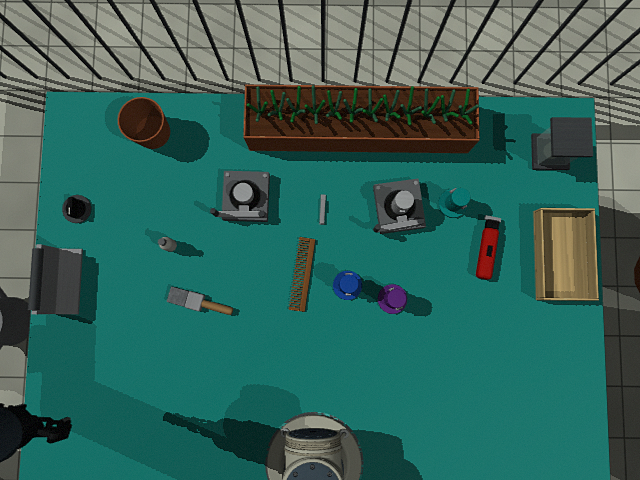

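View pics/wrist0.png

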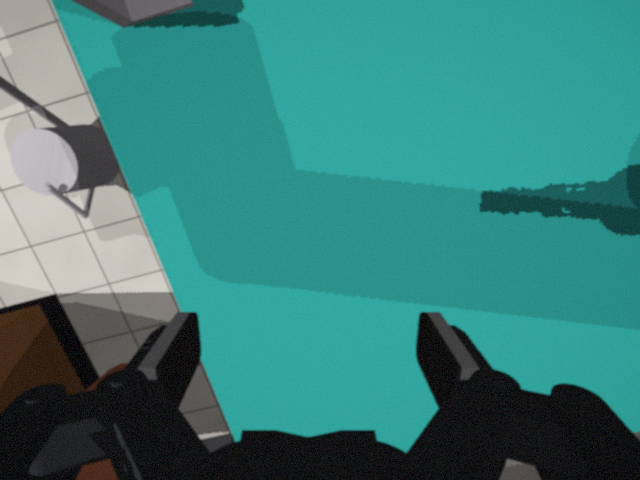

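Candidates in the top view: the aluminium case in the right block (403,202), the jar in the left block (243,195), and the turquoise (457,202), blue (348,285) and purple (392,298) look-alikes. Only the one at (403,202) is aluminium, tall and in a block. I'll check it in a crop and with the networks.

```bash
cat > h.py <<'E'
import numpy as np, cv2
from scipy.spatial.transform import Rotation as R
def rot(q): return R.from_quat([q[1],q[2],q[3],q[0]])
def ray(c,rc):
    r,k=rc; d=np.array([(k-c['cx'])/c['fx'],-(r-c['cy'])/c['fy'],-1.0])
    return rot(c['attitude']).apply(d)
def onz(c,rc,z):
    d=ray(c,rc); p=np.array(c['position']); return p+d*(z-p[2])/d[2]
def cloud(c,dep):
    v,u=np.mgrid[0:480,0:640]
    P=np.stack([(u-c['cx'])/c['fx']*dep,-(v-c['cy'])/c['fy']*dep,-dep],-1).reshape(-1,3)
    return (rot(c['attitude']).apply(P)+c['position']).reshape(480,640,3)
def quat(yaw):  # tool x down, tool y (jaw) at heading yaw in world
    y=np.array([np.cos(yaw),np.sin(yaw),0]); x=np.array([0,0,-1.]); z=np.cross(x,y)
    q=R.from_matrix(np.stack([x,y,z],1)).as_quat(); return np.array([q[3],q[0],q[1],q[2]])
E
python3 - <<'E'
from bench import robot
from h import *
for cam in ["top","scene"]:
    p,d=robot.snapshot(cam); c=robot.get_calibration(cam); C=cloud(c,d)
    for n in ["case","case_block","case_lever_peg","jar"]:
        for t in robot.trace(n,cam)[:4]:
            m=t['region']&(d>0); P=C[m]
            print(cam,n,round(t['confidence'],2),np.round(t['at']),m.sum(),np.median(P,0).round(3), np.percentile(P[:,2],[5,95]).round(3))
    b=(slice(150,260),slice(340,480)) if cam=="top" else (slice(160,290),slice(140,290))
    cv2.imwrite(f"pics/crop_{cam}.png",cv2.resize(p[b][:,:,::-1],None,fx=5,fy=4.5 if cam=="scene" else 5))
E
```

```text
top case 0.88 [286. 346.] 664 [ 0.418 -0.074  0.014] [0.005 0.092]
top case 0.8 [204. 456.] 719 [ 0.619 -0.327  0.053] [0.004 0.091]
top case 0.78 [206. 397.] 659 [ 0.608 -0.193  0.077] [0.022 0.11 ]
top case 0.69 [296. 390.] 663 [ 0.386 -0.179  0.058] [0.005 0.092]
top case_block 0.92 [216. 398.] 1728 [ 0.604 -0.195  0.031] [0.015 0.043]
top case_lever_peg 0.68 [224. 403.] 340 [ 0.567 -0.201  0.039] [0.034 0.083]
top jar 0.92 [195. 246.] 608 [0.632 0.173 0.054] [0.023 0.07 ]
scene case 0.92 [206. 175.] 1130 [ 0.631 -0.319  0.037] [0.001 0.088]
scene case 0.85 [190. 293.] 908 [ 0.4   -0.171  0.04 ] [0.005 0.088]
scene case 0.73 [222. 212.] 1123 [ 0.621 -0.185  0.064] [0.025 0.106]
scene case 0.69 [216. 322.] 1102 [ 0.431 -0.062  0.04 ] [0.004 0.088]
scene case_block 0.66 [287. 278.] 237 [ 0.608 -0.009  0.007] [0.001 0.01 ]
scene case_block 0.57 [241. 220.] 2125 [ 0.633 -0.164  0.029] [0.002 0.047]
scene case_lever_peg 0.7 [224. 243.] 369 [ 0.559 -0.166  0.038] [0.032 0.079]
scene jar 0.83 [339. 343.] 1319 [0.645 0.187 0.044] [0.024 0.067]
```

View pics/crop_top.png

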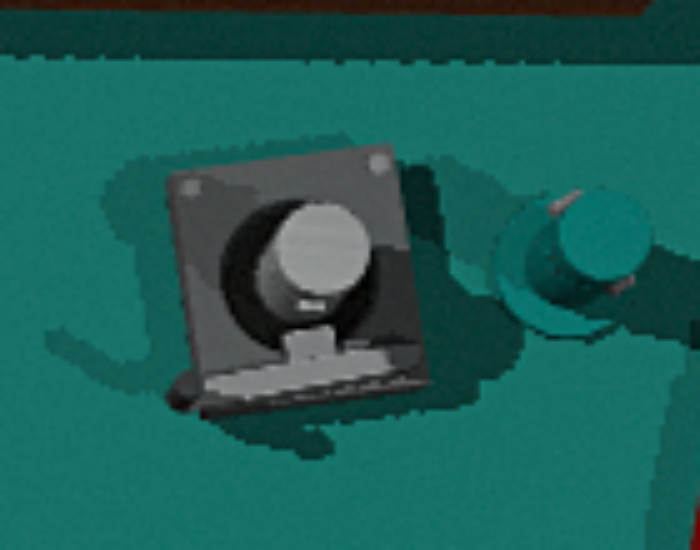

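View pics/crop_scene.png

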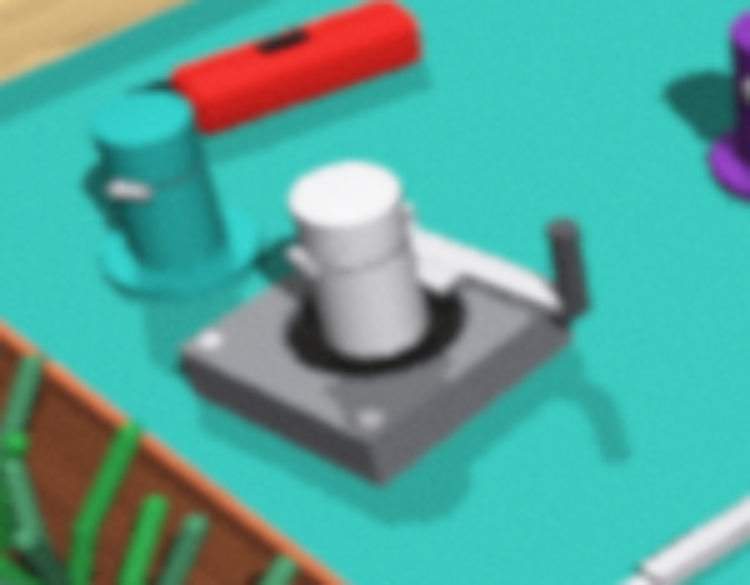

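The crop shows a silver case with a lid seam and thumb tab, in the right block with its lever shut and the peg at the lower left (crop 180,390). The look-alikes are coloured and free-standing. Next I'll measure close up with the wrist camera.

Run:
```python
from bench import robot
from h import *
s=robot.sense(); q=s['orientation']; M=rot(q).as_matrix(); print(M.round(2))
c=robot.get_calibration("wrist"); print((M.T@(c['position']-s['tcp_pos'])).round(3))
for yaw in [np.pi/2+.13,-np.pi/2+.13]:
    print(yaw,robot.solve_ik([0.52,-0.19,0.26],quat(yaw)), robot.solve_ik([0.61,-0.2,0.05],quat(yaw)))
# candidate arcs of jaws (tangential) : lever bar dir = block +y + a ; tangent = bar dir + pi/2
pin=np.array([0.604,-0.195])+R.from_euler('z',.13).as_matrix()[:2,:2]@[-.046,-.043]
for a in [0,.75,1.45]:
    b=np.pi/2+.13+a; p=pin+.11*np.array([np.cos(b),np.sin(b)])
    for k in [0,np.pi]:
        y=b-np.pi/2+k; print(a,p.round(3),k,np.round(robot.solve_ik([*p,.05],quat(y)),2))
```

```text
[[ 0.   -0.26 -0.97]
 [ 0.   -0.97  0.26]
 [-1.   -0.   -0.  ]]
[-0.142  0.001 -0.078]
1.7007963267948965 [-0.06767675  0.25623768  0.18181939  0.         -1.49637803 -1.37311958] [-0.07392591  0.53770999  0.06265515  0.         -1.09574148 -1.36687041]
-1.4407963267948967 [-0.06767675  0.25623768  0.18181939  0.         -1.49637803  1.76847308] [-0.07392591  0.53770999  0.06265515  0.         -1.09574148  1.77472224]
0 [ 0.55  -0.135] 0 [ 0.04  0.41 -0.16  0.   -1.01 -3.05]
0 [ 0.55  -0.135] 3.141592653589793 [ 0.04  0.41 -0.16  0.   -1.01  0.09]
0.75 [ 0.479 -0.174] 0 [-0.04  0.31 -0.31  0.   -0.95 -2.22]
0.75 [ 0.479 -0.174] 3.141592653589793 [-0.04  0.31 -0.31  0.   -0.95  0.92]
1.45 [ 0.454 -0.245] 0 [-0.19  0.32 -0.29  0.   -0.96 -1.37]
1.45 [ 0.454 -0.245] 3.141592653589793 [-0.19  0.32 -0.29  0.   -0.96  1.77]
```

Run:
```python
from bench import robot
from h import *
robot.move_pose([0.50,-0.19,0.27],quat(-np.pi/2+.13))
robot.hold(0.3)
s=robot.sense(); print(s['clock'],s['tcp_pos'])
c=robot.get_calibration("wrist"); p,d=robot.snapshot("wrist")
np.savez("w1.npz",p=p,d=d,**{k:c[k] for k in c})
cv2.imwrite("pics/w1.png",p[:,:,::-1]); C=cloud(c,d)
for n in ["case","case_block","case_lever_peg","case_lever"]:
    for t in robot.trace(n,"wrist")[:3]:
        m=t['region']&(d>0); P=C[m]
        print(n,round(t['confidence'],2),np.round(t['at']),m.sum(),np.median(P,0).round(3), np.percentile(P[:,2],[5,95]).round(3))
        np.save(f"reg_{n}.npy",t['region'])if t['confidence']>.5 else 0
```

```text
3.7833 [ 0.50006898 -0.18976123  0.26995734]
case 0.78 [262. 193.] 4196 [ 0.43  -0.083  0.061] [0.007 0.089]
case 0.76 [ 91. 476.] 6109 [ 0.623 -0.325  0.064] [0.007 0.089]
case 0.64 [ 83. 335.] 4539 [ 0.61  -0.198  0.105] [0.025 0.107]
case_block 0.68 [ 68. 302.] 11610 [ 0.619 -0.197  0.03 ] [0.028 0.039]
case_lever_peg 0.55 [140. 327.] 2498 [ 0.566 -0.2    0.038] [0.036 0.082]
case_lever 0.72 [140. 329.] 2322 [ 0.566 -0.2    0.038] [0.036 0.082]
```

View pics/w1.png

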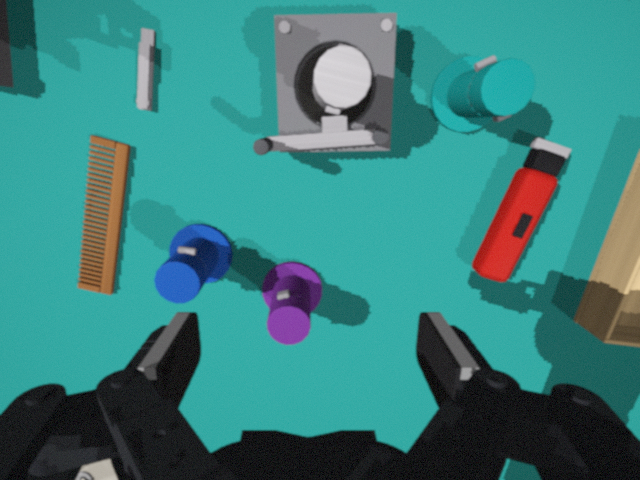

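The whole case block is visible: case top at (343,77), peg at (263,145), tongue at (335,123). The thumb tab at (333,110) points to the block's -x side. Now fitting the geometry from depth.

Run:
```python
from h import *
w=np.load("w1.npz"); c={k:w[k] for k in w.files}; C=cloud(c,w['d']); p=w['p'].astype(int)
X=C.reshape(-1,3); V=w['d'].ravel()>0
near=V&(np.hypot(X[:,0]-.61,X[:,1]+.195)<.13)
v,u=[a.ravel() for a in np.mgrid[0:480,0:640]]
blk=near&(X[:,2]>.024)&(X[:,2]<.034)&(v>3)
sh=near&(X[:,2]<.012)&(X[:,2]>-.01); print("shelf z",np.median(X[sh,2]), "block",np.median(X[blk,2]),blk.sum())
# keep biggest component
m=np.zeros((480,640),np.uint8); m.ravel()[blk]=1
n,l,st,_=cv2.connectedComponentsWithStats(m); k=1+np.argmax(st[1:,4]); b=(l==k).ravel()
r=cv2.minAreaRect((X[b,:2]*1000).astype(np.float32)); print("block rect",r); print(cv2.boxPoints(r).round(1))
# block yaw / case / peg
top=near&(X[:,2]>.098)&(X[:,2]<.115); print("case z",np.median(X[top,2]),top.sum(),cv2.minEnclosingCircle((X[top,:2]*1000).astype(np.float32)))
pg=near&(X[:,2]>.074)&(X[:,2]<.095)&(np.hypot(X[:,0]-.56,X[:,1]+.13)<.04)
print("peg",pg.sum(),np.median(X[pg],0).round(4),cv2.minEnclosingCircle((X[pg,:2]*1000).astype(np.float32)),v[pg].mean(),u[pg].mean())
print("peg by ray z .083", onz(c,(145.5,262.5),.083).round(4))
```

```text
shelf z -0.00023285058752942067 block 0.029499234215373038 10452
block rect ((613.81298828125, -201.3286895751953), (120.30577850341797, 110.21235656738281), 8.552021026611328)
[[ 546.1 -155.8]
 [ 562.5 -264.8]
 [ 681.5 -246.9]
 [ 665.1 -137.9]]
case z 0.10565106453749534 2820 ((613.1304321289062, -201.93048095703125), 21.88446617126465)
peg 215 [ 0.553  -0.1434  0.0824] ((552.6297607421875, -142.784423828125), 6.981024742126465) 146.48372093023255 261.42325581395346
peg by ray z .083 [ 0.554  -0.1441  0.083 ]
```

Run:
```python
import cv2
a=cv2.imread("pics/w1.png")[0:170,230:410]; cv2.imwrite("pics/w1c.png",cv2.resize(a,None,fx=3.5,fy=3.5,interpolation=cv2.INTER_CUBIC))
```

```text
(no output)
```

View pics/w1c.png

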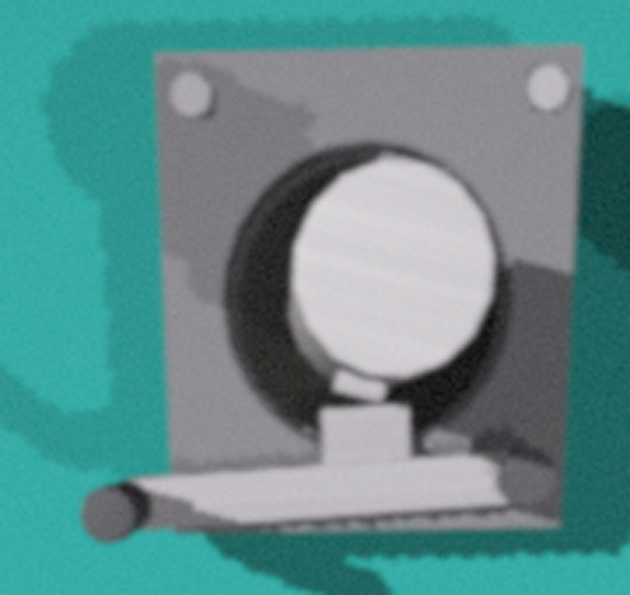

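```bash
cat >> h.py <<'E'
CB=np.array([.6138,-.2013]); YB=.1493; PIN=CB+R.from_euler('z',YB).as_matrix()[:2,:2]@[-.046,-.043]
def arc(a):
    b=np.pi/2+YB+a; return PIN+.110*np.array([np.cos(b),np.sin(b)]), quat(b+np.pi/2)
E
python3 - <<'E'
from bench import robot
from h import *
w=np.load("w1.npz"); c={k:w[k] for k in w.files}
t=onz(c,(110,332.9),.087); print("tab dir",t.round(4), (np.arctan2(*(t[:2]-[.6131,-.2019])[::-1])-np.pi-YB+np.pi)%(2*np.pi)-np.pi)
p,q=arc(.051); print(p)
robot.move_gripper(0.024)
robot.move_pose([*p,.13],q)
s=robot.sense(); print(s['clock'],s['tcp_pos'],s['grip_width'])
print(robot.move_l([*p,.055],velocity=.08,f_stop=8))
s=robot.sense(); print(s['clock'],s['tcp_pos'],s['wrist_force'])
pc,_=robot.snapshot("scene"); cv2.imwrite("pics/s2.png",cv2.resize(pc[130:300,130:370][:,:,::-1],None,fx=3,fy=3))
E
```

```text
tab dir [ 0.5898 -0.1992  0.087 ] -0.2664918069517599
[ 0.55282184 -0.1428632 ]
6.0583 [ 0.55302482 -0.14298442  0.13042081] 0.024324461937948794
False
7.1417 [ 0.55332721 -0.14292983  0.05563157] [ 0.16362533  0.29830269 -0.25364964]
```

View pics/s2.png

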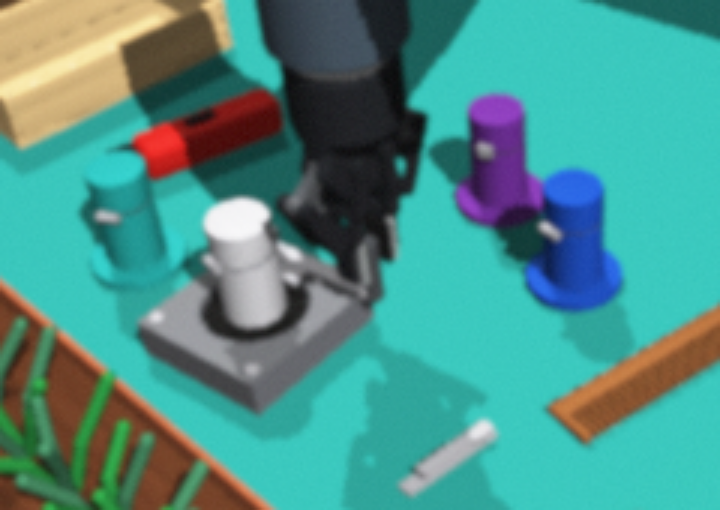

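The fingers straddle the peg (crop 370,285) with no contact force. Now the swing.

Run:
```python
from bench import robot
from h import *
for a in np.linspace(.051,1.5,10)[1:]:
    p,q=arc(a)
    st=robot.move_l([*p,.055],velocity=.1,orientation=q,f_stop=20)
    s=robot.sense(); print(round(a,2),st,round(s['clock'],2),s['tcp_pos'].round(4),s['wrist_force'].round(2))
    if st: break
pc,_=robot.snapshot("scene"); cv2.imwrite("pics/s3.png",cv2.resize(pc[130:300,130:370][:,:,::-1],None,fx=3,fy=3))
```

```text
0.21 False 7.52 [ 0.5362 -0.1478  0.0556] [ 0.42 -0.81 -1.15]
0.37 False 7.84 [ 0.5204 -0.1553  0.0553] [-0.15 -0.51  0.54]
0.53 False 8.17 [ 0.5059 -0.1653  0.0552] [ 0.26  0.42 -0.19]
0.7 False 8.49 [ 0.4931 -0.1774  0.0551] [ 0.64  0.06 -0.2 ]
0.86 False 8.82 [ 0.4824 -0.1915  0.055 ] [-0.2   1.54  0.35]
1.02 False 9.14 [ 0.4741 -0.2071  0.055 ] [ 0.31 -0.18  0.3 ]
1.18 False 9.47 [ 0.4683 -0.2238  0.055 ] [ 0.66 -1.25 -0.05]
1.34 False 9.79 [ 0.4653 -0.2411  0.0549] [ 0.45 -0.02  0.08]
1.5 False 10.12 [ 0.4651 -0.2588  0.0549] [-0.81 -0.56  0.1 ]
```

View pics/s3.png

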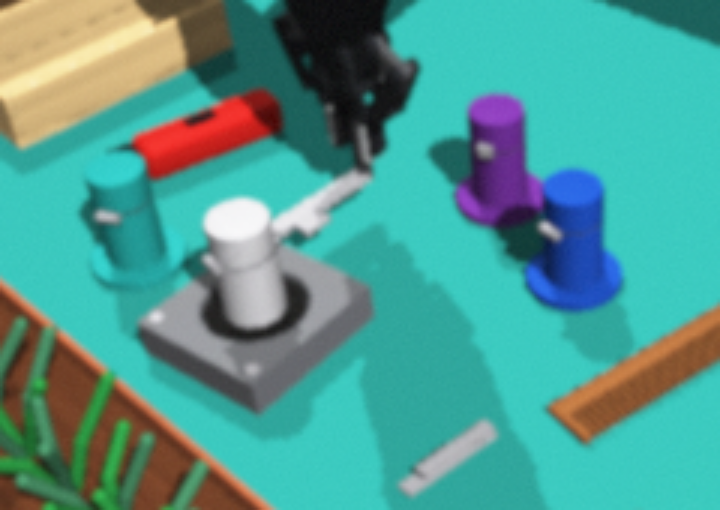

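The lever is out over the -x side, with the peg between the fingers at (365,170), and the case still sits in the block. Now I'll lift off, look from the same pose as before and re-measure.

Run:
```python
from bench import robot
from h import *
p=robot.sense()['tcp_pos']
robot.move_l([p[0],p[1],.14],velocity=.15)
robot.move_pose([0.50,-0.19,0.27],quat(-np.pi/2+.13)); robot.move_gripper(.085); robot.hold(.2)
c=robot.get_calibration("wrist"); im,d=robot.snapshot("wrist"); cv2.imwrite("pics/w2.png",im[:,:,::-1])
C=cloud(c,d); X=C.reshape(-1,3); V=d.ravel()>0
near=V&(np.hypot(X[:,0]-.61,X[:,1]+.195)<.13)
top=near&(X[:,2]>.098)&(X[:,2]<.115); print("case z",np.median(X[top,2]),top.sum(),cv2.minEnclosingCircle((X[top,:2]*1000).astype(np.float32)))
pg=V&(X[:,2]>.074)&(X[:,2]<.095)&(np.hypot(X[:,0]-.465,X[:,1]+.255)<.03)
m=X[pg,:2].mean(0); print("peg",pg.sum(),m, np.hypot(*(m-PIN)), "lever",np.arctan2(*(m-PIN)[::-1])-np.pi/2-YB+2*np.pi)
print(robot.sense()['clock'],robot.sense()['grip_width'])
```

```text
case z 0.10561039618652587 2804 ((613.2474365234375, -201.9488983154297), 21.9072322845459)
peg 197 [ 0.46601986 -0.25526346] 0.10878522804737997 lever 1.4637895499753322
12.4 0.0846663659105797
```

View pics/w2.png

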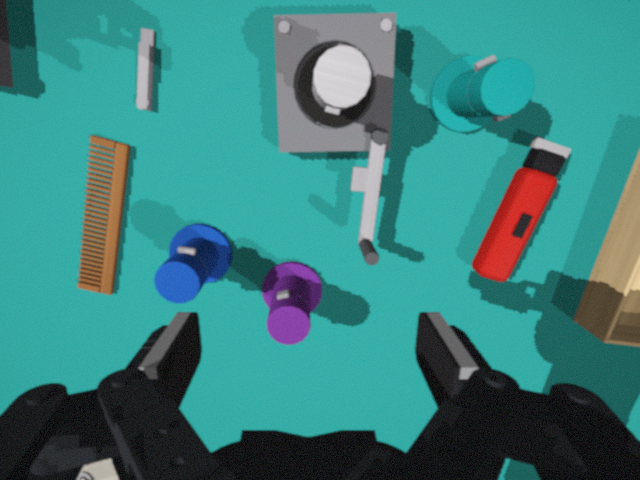

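The lever measures 1.46 rad, with the peg at (370,255). The case hasn't moved, with its top at (342,77). Now the grasp on the smooth sides.

Run:
```python
from bench import robot
from h import *
q=quat(-1.60); x,y=.6132,-.2019
robot.move_pose([x,y,.20],q)
print(robot.move_l([x,y,.048],velocity=.1,f_stop=8))
s=robot.sense(); print(s['clock'],s['tcp_pos'],s['wrist_force'])
robot.move_gripper(.0,effort=60); robot.hold(.3)
s=robot.sense(); print(s['clock'],s['tcp_pos'],s['wrist_force'],s['grip_width'])
pc,_=robot.snapshot("scene"); cv2.imwrite("pics/s4.png",cv2.resize(pc[130:300,130:370][:,:,::-1],None,fx=3,fy=3))
```

```text
False
14.6583 [ 0.6136538  -0.20197366  0.04871223] [-0.31209598 -1.09745562 -0.05167905]
15.4333 [ 0.61342212 -0.20184451  0.0482611 ] [0.42717012 0.16026385 2.83669109] 0.04212477058912768
```

View pics/s4.png

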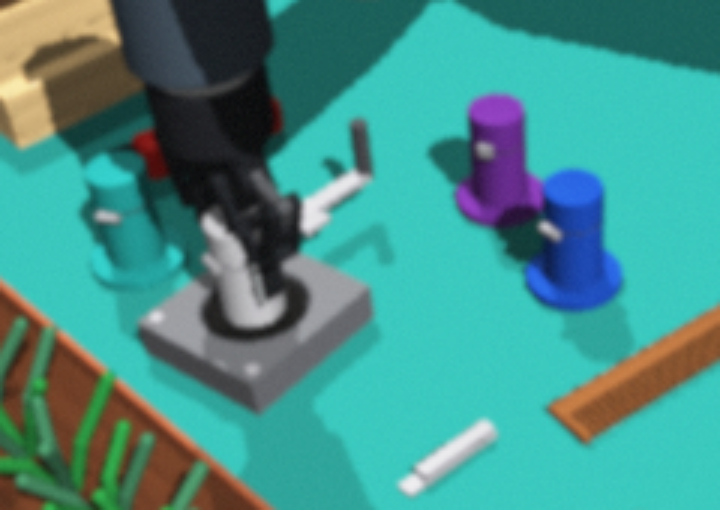

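Width is 42 mm, about the 44 mm expected for the body, and the lever is still open. Lifting straight up.

Run:
```python
from bench import robot
from h import *
p=robot.sense()['tcp_pos']
print(robot.move_l([p[0],p[1],.085],velocity=.05,f_stop=15))
s=robot.sense(); print(s['clock'],s['tcp_pos'],s['wrist_force'],s['grip_width'])
pc,_=robot.snapshot("scene"); cv2.imwrite("pics/s5.png",cv2.resize(pc[130:300,130:370][:,:,::-1],None,fx=3,fy=3))
print(robot.move_l([p[0],p[1],.21],velocity=.07,f_stop=15)); robot.hold(.8)
s=robot.sense(); print(s['clock'],s['tcp_pos'],s['wrist_force'],s['grip_width'],abs(s['qd']).max())
pc,d=robot.snapshot("scene"); cv2.imwrite("pics/s6.png",cv2.resize(pc[100:300,130:370][:,:,::-1],None,fx=3,fy=3))
c=robot.get_calibration("scene")
C=cloud(c,d)
for t in robot.trace("case","scene"):
    m=t['region']&(d>0); P=C[m]; print(round(t['confidence'],2),t['at'],np.median(P,0).round(3),np.percentile(P[:,2],[2,98]).round(3))
pt,d2=robot.snapshot("top"); cv2.imwrite("pics/t6.png",pt[:,:,::-1])
```

```text
False
16.375 [ 0.61315589 -0.201782    0.08461331] [-0.77288731  0.16380168 -1.80161525] 0.041992411738174584
False
19.1583 [ 0.61344505 -0.20187804  0.21002327] [ 0.45571728  0.60949643 -2.27036512] 0.042191610797716876 0.001701520287616296
0.95 [188.1, 291.3] [ 0.398 -0.171  0.04 ] [-0.     0.089]
0.72 [205.6, 171.6] [ 0.632 -0.319  0.041] [0.002 0.089]
0.58 [216.0, 323.0] [ 0.431 -0.062  0.039] [0.001 0.089]
0.56 [163.9, 191.5] [ 0.628 -0.188  0.2  ] [0.03  0.268]
```

View pics/s6.png

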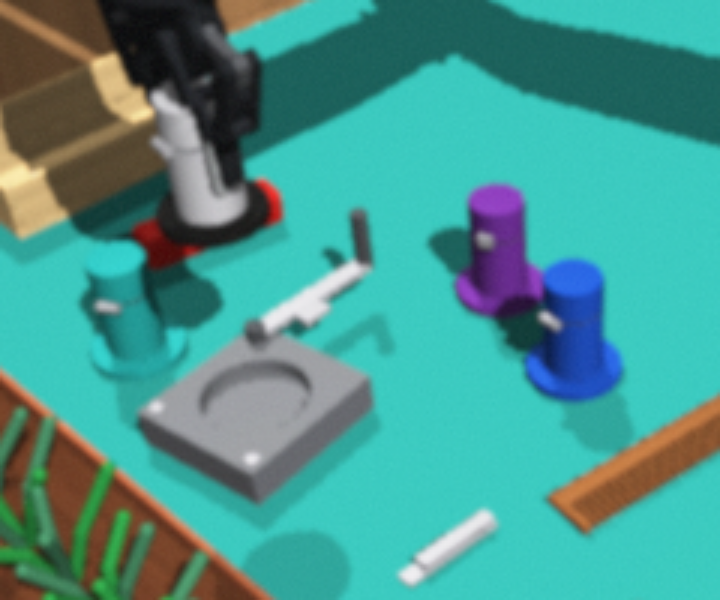

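View pics/t6.png

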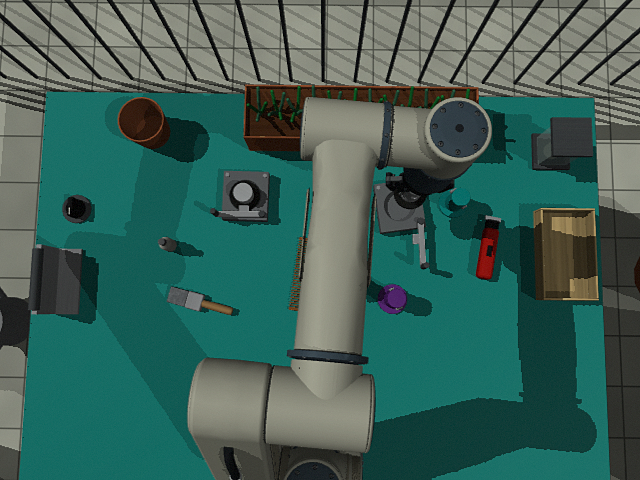

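The case is in the air at (205,150) and looks upright. The pocket is empty, the lever is open and the jar is untouched. One last numerical check of tilt and steadiness, then I'll hand in.

Run:
```python
from bench import robot
from h import *
pc,d=robot.snapshot("scene"); c=robot.get_calibration("scene"); C=cloud(c,d); X=C.reshape(-1,3); g=pc.reshape(-1,3).astype(int)
n=(d.ravel()>0)&(np.hypot(X[:,0]-.6134,X[:,1]+.2019)<.045)
b=n&(g.min(1)>110)&(X[:,2]>.195)&(X[:,2]<.235)
from scipy.optimize import least_squares
P=X[b]; print(b.sum())
def f(v):
    t=P[:,2]-.215; return np.hypot(P[:,0]-v[0]-v[2]*t,P[:,1]-v[1]-v[3]*t)-.022
r=least_squares(f,[.613,-.202,0,0],loss='soft_l1',f_scale=.001); print("axis",r.x.round(4),np.abs(r.fun).mean())
ft=n&(g.max(1)<90)&(X[:,2]>.17)&(X[:,2]<.2)&(np.hypot(X[:,0]-.6134,X[:,1]+.2019)<.034)
Q=X[ft]; A=np.c_[Q[:,:2]-[.6134,-.2019],np.ones(len(Q))]; print("foot plane",ft.sum(),np.linalg.lstsq(A,Q[:,2],rcond=None)[0].round(4))
s=robot.sense(); print(s['clock'],s['tcp_pos'],s['grip_width'],s['wrist_force'])
```

```text
312
axis [ 0.6113 -0.199  -0.0801  0.1619] 0.0013667290671744545
foot plane 254 [-0.0111 -0.0089  0.1876]
19.3583 [ 0.61345358 -0.20186668  0.21001901] 0.04251026282979528 [-1.15416521 -0.45420298 -1.90492742]
```

The foot plane says upright (0.014 rad) at the expected height. The cylinder fit, which sees only one side, disagrees at about 0.18 rad. I'll settle it by drawing the upright model onto the picture.

Run:
```python
from bench import robot
from h import *
pc,d=robot.snapshot("scene"); c=robot.get_calibration("scene")
def proj(P):
    q=rot(c['attitude']).inv().apply(P-c['position']); return np.c_[c['cx']+c['fx']*q[:,0]/-q[:,2], c['cy']-c['fy']*q[:,1]/-q[:,2]]
im=cv2.resize(pc[110:210,150:260][:,:,::-1],None,fx=6,fy=6,interpolation=cv2.INTER_CUBIC)
th=np.linspace(0,2*np.pi,60)
for z,r,col in [(.180,.036,(0,0,255)),(.188,.036,(0,255,255)),(.188,.022,(0,255,0)),(.241,.022,(255,0,255)),(.268,.022,(255,255,0))]:
    uv=proj(np.c_[.6132+r*np.cos(th),-.2019+r*np.sin(th),np.full(60,z)])
    cv2.polylines(im,[((uv-[150,110]+.5)*6).astype(np.int32)],True,col,1)
cv2.imwrite("pics/ov.png",im)
```

```text
(no output)
```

View pics/ov.png

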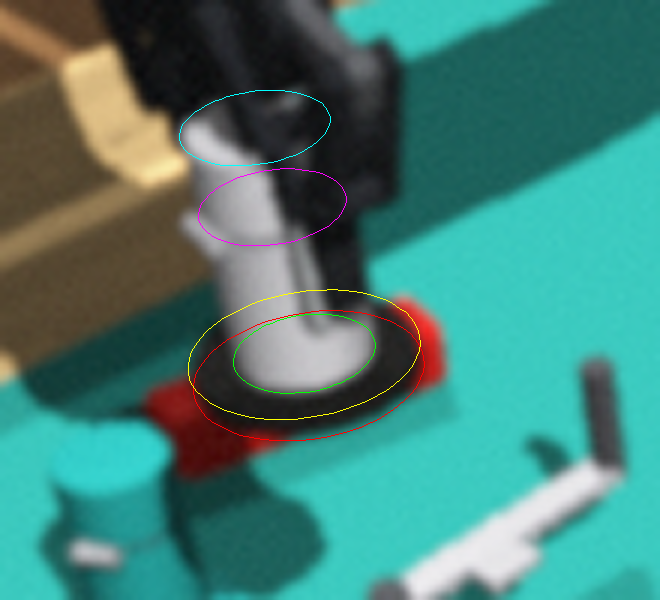

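The overlay matches at the foot, the seam and the lid's left edge, so the case is upright and the cylinder fit was thrown off by occlusion. Handing in.

Run:
```python
from bench import robot
robot.job_done(); s=robot.sense(); print(s['clock'],s['grip_width'],s['tcp_pos'])
```

```text
the job is handed in; nothing more can be done
the job is handed in; nothing more can be done
```

The case block's lever is open and the case is out of its socket. The gripper is holding it upright and steady about 16 cm above where it sat. I handed the job in at about 19.4 s of the 51 s allowed; no verdict is reported back.

- **Lever:** I swung it open by its peg and measured it at about 1.46 rad before the lift. The last pictures show it still open.
- **Case:** I gripped it on its smooth sides at 60 N and lifted it straight up without slipping. The fingers read 42 mm and the arm was still.
- **Everything else:** In the last top view the jar is still in its block with its lever shut, and I saw nothing else moved, though the arm hid the comb and hair clip there.

One check disagreed: a fit to the partly hidden side of the case suggested a tilt of about 0.18 rad. I judged that wrong, because the surface of its foot gave about 0.014 rad and an upright outline drawn on the picture matched within a few millimetres.

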